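Scrub out the cleaning pot with the tube brush

ROBOT

A 6-joint arm with a two-finger parallel gripper is mounted at the origin on the work surface; the furniture and walls round the work are solid. World frame = base frame: x ahead of the robot, y to its left, z up, the work surface at z = 0. Lengths are in m, angles in rad, forces in N, time in s.
With the tool pointing down it reaches from about 0.425 to 1.125 m from the base axis. Payload 14.9 kg.
Tool frame: the origin (TCP) lies between the finger pads; the fingertips stand 17 mm ahead of it and the grasp point (between the pads) lies 2 mm behind it (robot.nose_length is the z of the fingertips in the tool frame, in m); z points along the fingers, y is the line along which they close (so a half turn about z gives the same grasp; the last joint's range is limited). The gripper opens to 91 mm and grips with 3 to 60 N. Pads are 32 mm wide; open, the fingers measure 118 mm over their backs; the gripper's body (76 mm by 178 mm) begins 60 mm behind the grasp point.
Start: joints at [-1.249, 0.379, 1.734, -0, 1.028, -0.033], TCP at [0.243, -0.656, 0.205] pointing down, gripper open.
Joint ranges: [-2.77, 2.77], [-0.74, 2.19], [0, 2.66], [-1.06, 4.2], [0.31, 2.87], [-3.08, 3.08]. Speed limits (rad/s): [1.89, 1.89, 2.39, 3.14, 3.14, 3.14].

INTERFACE

Orientations are given as a unit quaternion [x, y, z, w].
In Python, from rig import robot gives the robot as it stands.
- The arm moves only by the tool jog_arm, never from a script. Its argument "deltas" is a list of rows, each an object with "twist": the turn, a rotation vector about the tool's x, y, z in units of 6 degrees (1.0 is 6 degrees), a list of three; "slide": the shift along the tool's x, y, z in m, a list of three; "claw": the opening, from 0 (shut) to 1 (fully open). A call has exactly 5 rows; each row shifts and turns the commanded pose from where the row before left it, along the tool's axes as they then stand; what a row does not reach is not made up. A row lasts 1/12 s, in which the tool goes at most 41.7 mm and 7.16 degrees, less where a joint would pass 70% of its speed; a pose out of reach is approached as far as the arm can. A call with a gripper value outside its range is refused whole. The fingers move at their own pace and stop on an object; "squeeze" is the grip in N (left out, the last holds). Time passes only in rows, so rows that do not move let the fingers close, or fill a call up. It gives the time, the measured TCP pose, the force, the opening and the grip force at its end, in the units of the state.
- robot.state(): the state, without advancing time (a new reading comes with each control period).
- robot.grab_frame(name): name is "scene" or "top"; returns a dict with "img" (420x560x3 uint8, red, green, blue), "depth" (420x560 float32, m along the optical axis (not along the pixel's ray), 0 where there is no reading), "K" (3x3 intrinsics, pixels), "pose" (4x4, takes a point from camera to world coordinates). Camera axes: x right, y up, looking along -z (the intrinsics and any distortion apply to the point x, -y, -z); pixel columns grow to the right and rows downward; lengths in m; the calibration is good to about 2 mm. A picture is of the moment at which its call begins.
- robot.close_job(): hands the job in; it is judged then, once.
The state is a dict: "time_s": time; "joint_positions": joint angles; "joint_vel": joint speeds; "effort": joint torques, N m; "ee_pos": TCP position; "orientation": TCP orientation; "ft_force": force on the tool from outside, world axes, zero at the start; "wrist_torque": the same for the moment, N m; "grip_width": finger opening in m; "grip_force": force on a finger pad.
Only numpy, scipy, OpenCV 4.12 (cv2) and the standard library are available. Lean on these libraries where they do the work, as an engineer would, in place of code of your own. Each camera call takes 0.05 s, during which the arm holds its last target. There are 200 camera calls.

TASK

Swing the cover of the cleaning pot fully clear of its mouth by pushing its upright peg, unhook the long brush from its stand, put it into the pot and stir the three loose steel balls round the bottom with its tip until most of them have shifted by more than a ball's width. Then press the bristles sideways against the inside wall and scrub up and down, two full strokes: each time up until the bristle tip is in the upper third of the pot but still inside, then down close to the bottom. Hang the brush back upright by its collar in the fork of its stand and leave the cover open, the balls in the pot and the other things on the desk undisturbed.

Things in the scene. Friction and masses are not known exactly. Their poses are not given: they have to be found in the camera images.
- pot: Fixed open round steel pot on a dark flat foot 150x104x6 mm. Origin on the desk under the pot's axis, z up. Outer diameter 88, inner diameter 80, inside floor at z = 6 mm, rim at z = 110 mm. The cover's pivot post stands 62 mm from the axis on the pot's +x side (away from the robot, yaw varies).
- pot_cover (a joint): Flat aluminium cover disc (diameter 94, z = 113 to 117 mm) swinging level about the pivot post. 0 = closed; grows counter-clockwise seen from above (the disc goes to the pot's -y side, the robot's right), stop at 1.9 rad; mouth fully clear from 1.45 rad. May start ajar, stays where it is left, moves with about 1 N.
- cover_hinge (a point): Point on the pivot axis at the underside of the cover (z = 113 mm).
- cover_peg (a point): Top centre of the upright steel peg on the cover (diameter 12, from the cover's top at z = 117 to z = 158 mm), 82 mm from the pivot axis; push it sideways.
- stand: Fixed brush stand: grey base plate 100x90x10 mm, post at the back (front face 24 mm behind the seat, 157 high), level fork of two tines, top at z = 150 mm. Origin on the desk under the seat; the fork opens to the stand's -x (towards the robot, yaw varies). Slot 16 mm wide; tines 12 wide, 8 thick, ending 32 mm before the seat, each with a lip 5 mm high on its last 7 mm.
- stand_seat (a point): Centre of the seat at the top of the fork, z = 150 mm: the collar's underside centre rests here, with about 10 mm of play along the slot.
- brush: Long tube brush hanging upright in the fork. Origin: centre of the collar's underside, z up along the handle. Collar diameter 26, z 0 to 6 mm; square black handle 20x20, z 5 to 89, flats along the stand's x and y; wire stem diameter 7 down to z = -49; bristles diameter 24 to 26 to the tip at z = -125. To free it, lift about 10 mm over the lips and pull out to the front. 120 g.
- brush_tip (a point): Round lower end of the bristles, 125 mm below the brush's origin. The bristles do not pass up through the fork's slot. The stem bends like a spring at the collar (about 3 N for 5 mm at the tip), so the bristles may be pressed some 5 mm past the pot's wall.
- ball0: Loose steel ball, diameter 18 mm, on the floor of the pot near the wall; origin at its centre.
- ball1: Loose steel ball, diameter 18 mm, on the floor of the pot near the wall; origin at its centre.
- ball2: Loose steel ball, diameter 18 mm, on the floor of the pot near the wall; origin at its centre.
- vice: Bystander: small steel machine vice, 50x145x64 mm, loose, between pot and stand; origin at its underside.
- steel_cup: Bystander: low steel cup, diameter 68, 40 high, loose; origin at its underside.

How it is judged:
On the way, in this order (a step that is already met when the one before it is completed fails the run):
1. the cover is swung clear of the mouth (value of joint pot_cover above 1.48 rad), for 0.1 s.
2. with the brush tip down in the pot, at least two of the three balls lie more than 18 mm from where they started ((distance of each of ball1, ball2 from where it was at the start of the episode above 0.018 m or distance of each of ball0, ball2 from where it was at the start of the episode above 0.018 m or distance of each of ball0, ball1 from where it was at the start of the episode above 0.018 m) and z of brush_tip in the frame of pot below 0.045 m and horizontal distance between brush_tip and pot below 0.044 m).
3. first stroke up: bristles touch the pot's wall with the tip in its upper part (65 to 110 mm above the desk) (z of brush_tip in the frame of pot between 0.065 and 0.11 m and contact force between brush and pot above 0.2 N and horizontal distance between brush_tip and pot below 0.044 m), for 0.03 s.
4. first stroke down: bristles touch the wall with the tip below 45 mm (z of brush_tip in the frame of pot below 0.045 m and contact force between brush and pot above 0.2 N and horizontal distance between brush_tip and pot below 0.044 m), for 0.03 s.
5. second stroke up (all of step 3), for 0.03 s.
6. second stroke down (all of step 4), for 0.03 s.
At the end, for the whole second after the job is handed in: The brush hangs upright (within 7 degrees) and still with its collar resting on the fork within 16 mm of the seat, the cover stands open past 1.48 rad, the three balls lie in the pot (horizontal distance between brush and stand_seat below 0.016 m and z of brush in the frame of stand_seat between -0.004 and 0.004 m and angle between brush's own z axis and vertical below 0.12 rad and linear speed of brush below 0.03 m/s and value of joint pot_cover above 1.48 rad and z of each of ball0, ball1, ball2 in the frame of pot below 0.05 m and horizontal distance between each of ball0, ball1, ball2 and pot below 0.04 m); the robot touches nothing.
It fails at once if a bystander is moved more than 20 mm (distance of any of vice, steel_cup from where it was at the start of the episode above 0.02 m).
It fails at once if the brush is rammed into the pot (over 25 N) (contact force between brush and pot above 25 N).
It also fails if it takes over 72 s, if anything falls off the work surface, if the arm or the gripper's body presses on something with over 40 N, if the wrist force passes 120 N, or if a joint passes its speed limit or range.

## Working session

There is one attempt and no reset: what is moved stays moved. The work goes in short steps, Python scripts to look and compute and a tool call to move; the robot and the scene stay as the last step left them, time stands still between calls to the robot, and variables do not carry over. Pictures are saved under pics/ and viewed, at most 13 in all, crops included, and the job is handed in when it is done.

Besides the shell and the picture viewer there is one more tool, called after ">>>" as a command line: name --argument value ..., lists and objects as JSON in quotes. jog_arm: Moves the arm, as the interface text tells. Its arguments: {"type":"object","properties":{"deltas":{"type":"array"},"squeeze":{"type":"number"}},"required":["deltas"]}

```bash
mkdir -p pics; python3 - <<'E'
from rig import robot
import cv2,numpy as np
for n in("scene","top"):
    f=robot.grab_frame(n); cv2.imwrite(f"pics/{n}0.png",cv2.cvtColor(f["img"],cv2.COLOR_RGB2BGR)); np.savez(f"{n}0.npz",**f)
    print(n,f["K"].round(1).tolist(),f["pose"].round(3).tolist())
s=robot.state();print(s)
E
```

```text
scene [[437.3, 0.0, 280.6], [0.0, 437.3, 199.2], [0.0, 0.0, 1.0]] [[0.661, 0.34, -0.669, -0.092], [-0.751, 0.299, -0.589, -0.547], [-0.001, 0.892, 0.453, 0.5], [0.0, 0.0, 0.0, 1.0]]
top [[402.2, 0.0, 282.0], [0.0, 402.2, 205.8], [0.0, 0.0, 1.0]] [[0.004, 0.981, -0.193, 0.341], [-1.0, 0.01, 0.029, -0.036], [0.03, 0.193, 0.981, 0.967], [0.0, 0.0, 0.0, 1.0]]
{'time_s': 0.1, 'joint_positions': array([-1.24931816e+00,  3.79349503e-01,  1.73467399e+00, -4.74283756e-05,
        1.02848634e+00, -3.32696209e-02]), 'joint_vel': array([ 2.39664140e-05, -4.13465835e-04,  1.88751172e-04, -4.44743705e-04,
       -1.50516354e-03, -1.65342732e-03]), 'effort': array([-6.25861976e-04, -7.65044689e+01, -4.35293233e+01,  6.50989870e-02,
        3.99194600e-02,  4.16487197e-06]), 'ee_pos': array([ 0.24304715, -0.65609838,  0.20458245]), 'orientation': array([ 9.84308185e-01,  1.76457321e-01, -8.59515415e-05, -4.50918456e-04]), 'ft_force': array([-0.20392378,  0.15601508, -0.09671694]), 'wrist_torque': array([-0.01192871, -0.04217111,  0.03168466]), 'grip_force': 0.0, 'grip_width': 0.09098707352193927}
```

View pics/scene0.png

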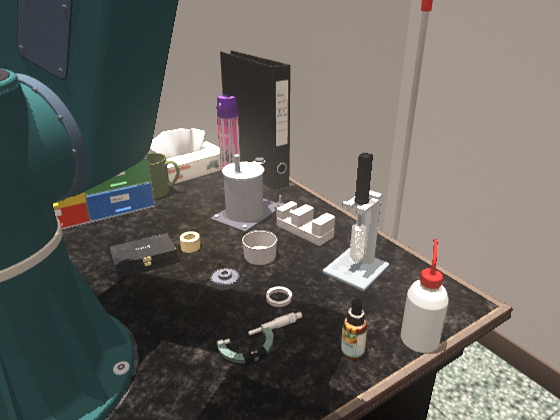

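View pics/top0.png

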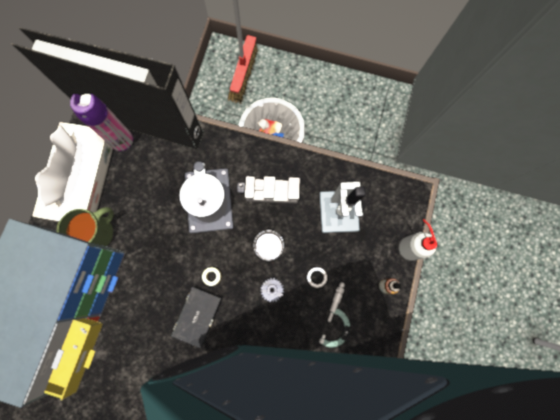

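The top view shows the pot at about (203,193), its pivot at (200,168), the peg near (203,202), the vice at (272,189), the cup at (268,246), and the stand at (342,208) with the brush handle at (354,198). Next I'll enlarge it and use depth.

```bash
cat > h.py <<'E'
import numpy as np,cv2
def cloud(f):
    K,T,d=f["K"],f["pose"],f["depth"]
    v,u=np.mgrid[:d.shape[0],:d.shape[1]]
    p=np.stack([(u-K[0,2])/K[0,0]*d,-(v-K[1,2])/K[1,1]*d,-d],-1)
    w=p@T[:3,:3].T+T[:3,3]; w[d<=0]=np.nan
    return w
def atz(f,u,v,z):
    K,T=f["K"],f["pose"]
    r=T[:3,:3]@np.array([(u-K[0,2])/K[0,0],-(v-K[1,2])/K[1,1],-1.])
    return T[:3,3]+r*(z-T[2,3])/r[2]
def proj(f,p):
    K,T=f["K"],f["pose"]; c=T[:3,:3].T@(np.asarray(p)-T[:3,3])
    return K[0,2]+K[0,0]*c[0]/-c[2],K[1,2]-K[1,1]*c[1]/-c[2]
E
python3 - <<'E'
from h import *
t=dict(np.load("top0.npz"));s=dict(np.load("scene0.npz"))
def crop(f,x,y,w,h,k): return cv2.resize(cv2.cvtColor(f["img"][y:y+h,x:x+w],cv2.COLOR_RGB2BGR),None,fx=k,fy=k,interpolation=cv2.INTER_CUBIC)
a=np.hstack([crop(t,170,145,80,100,5),crop(t,305,160,80,100,5)])
cv2.imwrite("pics/t1.png",a)
a=np.hstack([crop(s,205,145,80,100,5),crop(s,315,145,80,145,4)[:500,:]]) if 0 else None
b=np.hstack([crop(s,205,145,90,145,4),crop(s,315,145,90,145,4)])
cv2.imwrite("pics/s1.png",b)
W=cloud(t)
for n,(x0,x1,y0,y1) in dict(pot=(175,235,155,235),stand=(315,370,178,235)).items():
    P=W[y0:y1,x0:x1].reshape(-1,3);P=P[~np.isnan(P[:,0])]
    print(n,np.histogram(P[:,2],bins=np.arange(-.01,.27,.01)))
    if n=="pot":
        c=P[(P[:,2]>.108)&(P[:,2]<.124)]
        print("cover",len(c),c.mean(0),c.min(0),c.max(0)); c=P[P[:,2]>.13];print("peg",c.round(3))
    else:
        c=P[P[:,2]>.21];print("handle",len(c),c.mean(0),c.min(0),c.max(0))
        c=P[(P[:,2]>.004)&(P[:,2]<.018)];print("base",len(c),c.mean(0),c.min(0),c.max(0))
E
```

```text
pot (array([ 998, 1906,   64,   26,   32,   33,   32,   35,   33,   33,   22,
          1, 1413,  103,    8,    7,   28,    1,    0,    0,    0,    0,
          0,    0,    0,    0,    0,    0]), array([-0.01,  0.  ,  0.01,  0.02,  0.03,  0.04,  0.05,  0.06,  0.07,
        0.08,  0.09,  0.1 ,  0.11,  0.12,  0.13,  0.14,  0.15,  0.16,
        0.17,  0.18,  0.19,  0.2 ,  0.21,  0.22,  0.23,  0.24,  0.25,
        0.26,  0.27]))
cover 1494 [0.53626404 0.11242809 0.11707405] [0.48645114 0.06642531 0.11186204] [0.60343155 0.15928331 0.12397562]
peg [[0.518 0.113 0.154]
 [0.517 0.111 0.157]
 [0.517 0.109 0.158]
 [0.515 0.115 0.157]
 [0.515 0.113 0.158]
 [0.515 0.11  0.159]
 [0.515 0.109 0.157]
 [0.515 0.107 0.157]
 [0.515 0.105 0.157]
 [0.513 0.115 0.157]
 [0.512 0.112 0.16 ]
 [0.513 0.11  0.158]
 [0.513 0.109 0.158]
 [0.513 0.106 0.158]
 [0.513 0.104 0.158]
 [0.516 0.105 0.142]
 [0.511 0.114 0.158]
 [0.511 0.112 0.159]
 [0.511 0.11  0.158]
 [0.511 0.109 0.157]
 [0.511 0.106 0.158]
 [0.511 0.104 0.157]
 [0.513 0.104 0.148]
 [0.509 0.113 0.157]
 [0.509 0.11  0.158]
 [0.509 0.108 0.157]
 [0.5
[... 353 characters left out ...]
[0.508 0.108 0.133]]
stand (array([ 646, 1168,  483,   13,   12,   16,   17,   20,   13,   14,   27,
         19,   13,   10,   10,  124,  276,   15,   18,   16,   19,   18,
         20,   18,  105,   11,    0,    0]), array([-0.01,  0.  ,  0.01,  0.02,  0.03,  0.04,  0.05,  0.06,  0.07,
        0.08,  0.09,  0.1 ,  0.11,  0.12,  0.13,  0.14,  0.15,  0.16,
        0.17,  0.18,  0.19,  0.2 ,  0.21,  0.22,  0.23,  0.24,  0.25,
        0.26,  0.27]))
handle 154 [ 0.51347988 -0.20179807  0.23351741] [ 0.50526628 -0.21327574  0.21030894] [ 0.52436243 -0.1931307   0.24163479]
base 1023 [ 0.50800091 -0.19583505  0.00975155] [ 0.46238258 -0.2773948   0.00402243] [ 0.60063641 -0.14451426  0.01543573]
```

View pics/t1.png

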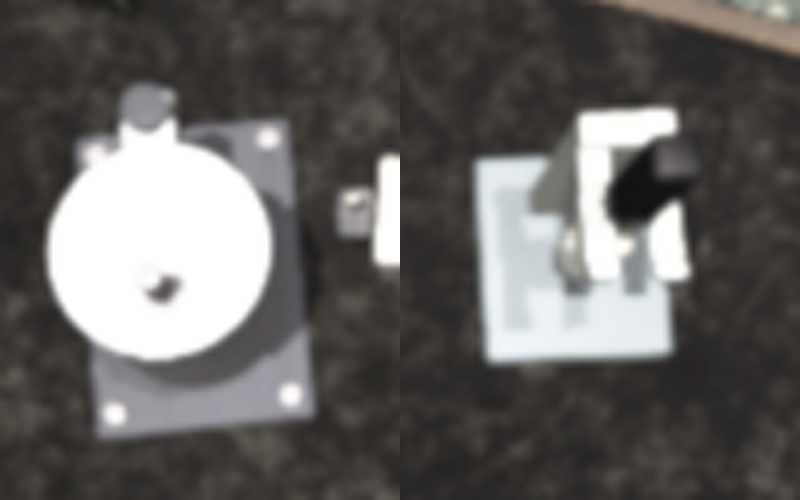

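View pics/s1.png

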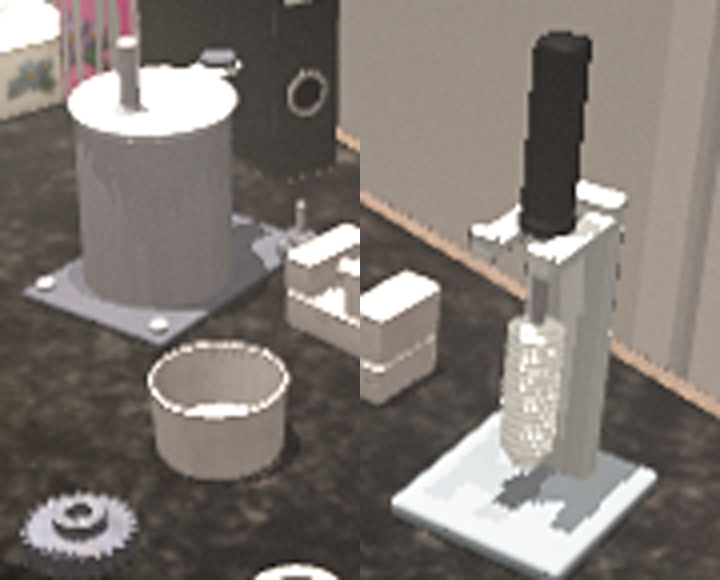

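Top crop: cover disc and peg (202,201), pivot post (199.5,166), and foot corners (186,174), (227,169), (233,228), (190,232). The stand's fork opens downward in the image, and the handle top is at about (359,195). In the scene crop the brush hangs straight. Next I'll fit the geometry.

```bash
python3 - <<'E'
from h import *
from scipy.optimize import least_squares
t=dict(np.load("top0.npz"));s=dict(np.load("scene0.npz"))
W=cloud(t);S=cloud(s)
def sel(W,x0,x1,y0,y1,z0,z1):
    P=W.reshape(-1,3);return P[(P[:,0]>x0)&(P[:,0]<x1)&(P[:,1]>y0)&(P[:,1]<y1)&(P[:,2]>z0)&(P[:,2]<z1)]
def circ(P,r=None):
    f=lambda q:np.hypot(P[:,0]-q[0],P[:,1]-q[1])-(r or q[2])
    q=least_squares(f,[P[:,0].mean(),P[:,1].mean(),.045],loss='soft_l1',f_scale=.002);return q.x.round(4),np.abs(q.fun).mean().round(4)
for n,w in(("top",W),("scene",S)):
    P=sel(w,.45,.65,.04,.2,.02,.1);print(n,"wall",len(P),circ(P,.044),circ(P), P[:,:2].min(0),P[:,:2].max(0))
    C=sel(w,.45,.65,.04,.2,.113,.121);h=cv2.convexHull(C[C[:,0]<.585][:,:2].astype(np.float32))[:,0]
    print(" cover",circ(h))
    pg=sel(w,.48,.6,.06,.16,.13,.165);print(" peg",pg.mean(0).round(4), circ(pg,.006))
    pv=sel(w,.585,.63,.06,.17,.105,.14);print(" pivot",len(pv),pv.mean(0).round(4),pv.min(0),pv.max(0))
    b=sel(w,.42,.6,-.29,-.12,.006,.014)
    print(" stand base",cv2.minAreaRect(b[:,:2].astype(np.float32)), [round(x,3) for x in b.mean(0)])
    b=sel(w,.42,.62,-.29,-.12,.14,.165);print(" fork",len(b),cv2.minAreaRect(b[:,:2].astype(np.float32)),b[:,:2].min(0),b[:,:2].max(0))
    b=sel(w,.42,.62,-.29,-.12,.235,.245);print(" handle top",len(b),cv2.minAreaRect(b[:,:2].astype(np.float32)),b.mean(0))
    b=sel(w,.46,.55,-.25,-.15,.17,.23);print(" handle",len(b),b.min(0),b.max(0))
print("pivot knob px",atz(t,199.2,166,.12),atz(t,199.2,166,.13))
print("foot",[atz(t,*q,.006)[:2].round(4) for q in((186,173.5),(227,169),(233,228),(190,232.5))])
print("base",[atz(t,305+a/5,160+b/5,.01)[:2].round(4) for a,b in((75,157),(87,362),(272,355))])
print("tine ends",[atz(t,305+a/5,160+b/5,.15)[:2].round(4) for a,b in((185,277),(215,280),(258,278),(290,280))])
for n,w,z in(("vice",W,(.02,.09)),("cup",W,(.02,.06))):
    x=(.48,.62,-.12,.05) if n=="vice" else (.36,.5,-.05,.08)
    P=sel(w,*x,*z);print(n,P.min(0),P.max(0))
E
```

```text
top wall 255 (array([0.5332, 0.113 , 0.045 ]), np.float64(0.0018)) (array([0.5387, 0.1166, 0.0499]), np.float64(0.002)) [0.48851644 0.04106069] [0.59663366 0.14251289]
 cover (array([0.5333, 0.1124, 0.0467]), np.float64(0.001))
 peg [0.5114 0.1085 0.1512] (array([0.5135, 0.1098, 0.045 ]), np.float64(0.0013))
 pivot 80 [0.5937 0.1192 0.1221] [0.58513456 0.10982325 0.11413971] [0.60343155 0.13053439 0.12539076]
 stand base ((0.5199423432350159, -0.2034761607646942), (0.10057085752487183, 0.08957096934318542), 3.1306498050689697) [np.float64(0.507), np.float64(-0.196), np.float64(0.01)]
 fork 405 ((0.5187565088272095, -0.2033599615097046), (0.07015597820281982, 0.03999898582696915), 2.646315574645996) [ 0.48288956 -0.22460196] [ 0.55368922 -0.18218914]
 handle top 102 ((0.514864981174469, -0.20345425605773926), (0.018969491124153137, 0.019669203087687492), 0.12506115436553955) [ 0.5151919  -0.20321487  0.23830833]
 handle 109 [ 0.50515465 -0.21299551  0.17117955] [ 0.52386759 -0.19332147  0.22852466]
scene wall 1237 (array([0.5296, 0.1158, 0.045 ]), np.float64(0.0013)) (array([0.5295, 0
[... 776 characters left out ...]
99767), 16.0965633392334) [ 0.50960298 -0.20381505  0.23717232]
 handle 453 [ 0.49937551 -0.21271346  0.17008561] [ 0.5213031  -0.19264338  0.22994907]
pivot knob px [0.59435655 0.12015027 0.12      ] [0.59136305 0.11831034 0.13      ]
foot [array([0.6089, 0.1725]), array([0.6217, 0.0725]), array([0.4749, 0.0537]), array([0.4632, 0.1557])]
base [array([ 0.5665, -0.1567]), array([ 0.4655, -0.1611]), array([ 0.4696, -0.2506])]
tine ends [array([ 0.483, -0.184]), array([ 0.4819, -0.1964]), array([ 0.4829, -0.2144]), array([ 0.4822, -0.2277])]
vice [ 0.54011314 -0.10266211  0.02000785] [0.59432167 0.04177213 0.06569957]
cup [ 0.36076195 -0.0495511   0.02006587] [0.46652272 0.07906201 0.04374394]
```

>>> jog_arm --deltas '[{"twist": [0, 0, 1.13], "slide": [0, 0, -0.035], "claw": 0.5}, {"twist": [0, 0, 1.13], "slide": [0, 0, -0.035], "claw": 0}, {"twist": [0, 0, 1.13], "slide": [0, 0, -0.035], "claw": 0}, {"twist": [0, 0, 0], "slide": [0.025, -0.03, -0.03], "claw": 0}, {"twist": [0, 0, 0], "slide": [0.025, -0.03, -0.02], "claw": 0}]' --squeeze 20

```text
time_s: 0.52
ee_pos: [0.2877, -0.6032, 0.357]
orientation: [1.0, -0.002, 0.0, 0.001]
ft_force: [1.1, -0.3, 0.7]
grip_width: 0.0607
grip_force: 0.0
```

```bash
python3 - <<'E'
from h import *
s=dict(np.load("scene0.npz"));t=dict(np.load("top0.npz"))
for n,f in (("s",s),("t",t)):
    P=cloud(f).reshape(-1,3);P=P[~np.isnan(P[:,0])]
    Q=P[(P[:,0]>.56)&(P[:,0]<.85)&(P[:,1]>-.05)&(P[:,1]<.35)&(P[:,2]>.125)]
    for y in np.arange(-.05,.35,.04):
        q=Q[(Q[:,1]>y)&(Q[:,1]<y+.04)]
        if len(q):print(n,y.round(2),len(q),np.percentile(q[:,0],[1,50]).round(3),q[:,2].max().round(3))
E
```

```text
s 0.11 1287 [0.669 0.693] 0.317
s 0.15 760 [0.669 0.675] 0.317
s 0.19 678 [0.681 0.688] 0.317
s 0.23 633 [0.692 0.699] 0.318
s 0.27 569 [0.7   0.711] 0.317
s 0.31 1124 [0.662 0.693] 0.317
t 0.11 936 [0.673 0.696] 0.321
t 0.15 1303 [0.674 0.684] 0.321
t 0.19 1313 [0.685 0.696] 0.321
t 0.23 1253 [0.697 0.707] 0.32
t 0.27 1266 [0.694 0.719] 0.32
t 0.31 2065 [0.667 0.722] 0.32
```

>>> jog_arm --deltas '[{"twist": [0, 0, 0], "slide": [0.025, -0.033, 0], "claw": 0}, {"twist": [0, 0, 0], "slide": [0.025, -0.033, 0], "claw": 0}, {"twist": [0, 0, 0], "slide": [0.025, -0.033, 0], "claw": 0}, {"twist": [0, 0, 0], "slide": [0.025, -0.033, 0], "claw": 0}, {"twist": [0, 0, 0], "slide": [0.025, -0.033, 0], "claw": 0}]'

```text
time_s: 0.93
ee_pos: [0.4138, -0.4357, 0.3543]
orientation: [1.0, -0.0, -0.0, -0.0]
ft_force: [0.9, 0.2, 0.5]
grip_width: 0.0275
grip_force: 0.0
```

>>> jog_arm --deltas '[{"twist": [0, 0, 0], "slide": [0.015, -0.038, 0], "claw": 0}, {"twist": [0, 0, 0], "slide": [0.015, -0.038, 0], "claw": 0}, {"twist": [0, 0, 0], "slide": [0.015, -0.038, 0], "claw": 0}, {"twist": [0, 0, 0], "slide": [0.015, -0.038, 0], "claw": 0}, {"twist": [0, 0, 0], "slide": [0.015, -0.038, 0], "claw": 0}]'

```text
time_s: 1.35
ee_pos: [0.4883, -0.2456, 0.3544]
orientation: [1.0, -0.0, -0.0, -0.0]
ft_force: [-0.3, 1.0, 0.3]
grip_width: 0.0004
grip_force: 0.0
```

>>> jog_arm --deltas '[{"twist": [0, 0, 0], "slide": [0.0, -0.04, 0], "claw": 0}, {"twist": [0, 0, 0], "slide": [0.0, -0.04, 0], "claw": 0}, {"twist": [0, 0, 0], "slide": [0.0, -0.04, 0], "claw": 0}, {"twist": [0, 0, 0], "slide": [0.0, -0.04, 0], "claw": 0}, {"twist": [0, 0, 0], "slide": [0.0, -0.04, 0], "claw": 0}]'

```text
time_s: 1.77
ee_pos: [0.4876, -0.0458, 0.3544]
orientation: [1.0, -0.0, -0.0, -0.0]
ft_force: [1.1, -1.0, -0.1]
grip_width: 0.0006
grip_force: 0.0
```

>>> jog_arm --deltas '[{"twist": [0, 0, 0], "slide": [0.004, -0.04, 0], "claw": 0}, {"twist": [0, 0, 0], "slide": [0.004, -0.04, 0], "claw": 0}, {"twist": [0, 0, 0], "slide": [0.004, -0.04, 0], "claw": 0}, {"twist": [0, 0, 0], "slide": [0.004, -0.04, 0], "claw": 0}, {"twist": [0, 0, 0], "slide": [0.004, -0.036, 0.01], "claw": 0}]'

```text
time_s: 2.18
ee_pos: [0.5086, 0.151, 0.346]
orientation: [1.0, 0.0, 0.001, -0.0]
ft_force: [1.3, -0.2, -0.7]
grip_width: 0.0004
grip_force: 0.0
```

>>> jog_arm --deltas '[{"twist": [0, 0, 0], "slide": [0, 0, 0.04], "claw": 0}, {"twist": [0, 0, 0], "slide": [0, 0, 0.04], "claw": 0}, {"twist": [0, 0, 0], "slide": [0, 0, 0.04], "claw": 0}, {"twist": [0, 0, 0], "slide": [0, 0, 0.04], "claw": 0}, {"twist": [0, 0, 0], "slide": [0, 0, 0.04], "claw": 0}]'

```text
time_s: 2.6
ee_pos: [0.5077, 0.1485, 0.1428]
orientation: [1.0, 0.0, 0.0, -0.0]
ft_force: [1.5, 0.3, 0.1]
grip_width: 0.0004
grip_force: 0.0
```

```bash
python3 - <<'E'
from rig import robot
from h import *
for n in("scene","top"):
    f=robot.grab_frame(n);np.savez(n+"1.npz",**f)
    if n=="top":cv2.imwrite("pics/top1.png",cv2.cvtColor(f["img"],cv2.COLOR_RGB2BGR)[130:290,140:380].repeat(3,0).repeat(3,1))
    print(n,[tuple(np.round(proj(f,p),1)) for p in (robot.state()["ee_pos"]+[0,0,-.017],(.5115,.110,.158))])
print(robot.state()["ee_pos"],robot.state()["ft_force"])
E
```

```text
scene [(np.float64(224.1), np.float64(168.0)), (np.float64(237.3), np.float64(154.6))]
top [(np.float64(184.2), np.float64(206.3)), (np.float64(199.2), np.float64(199.7))]
[0.50423939 0.14744961 0.13912415] [-0.48746053  0.62964779  0.54035694]
```

View pics/top1.png

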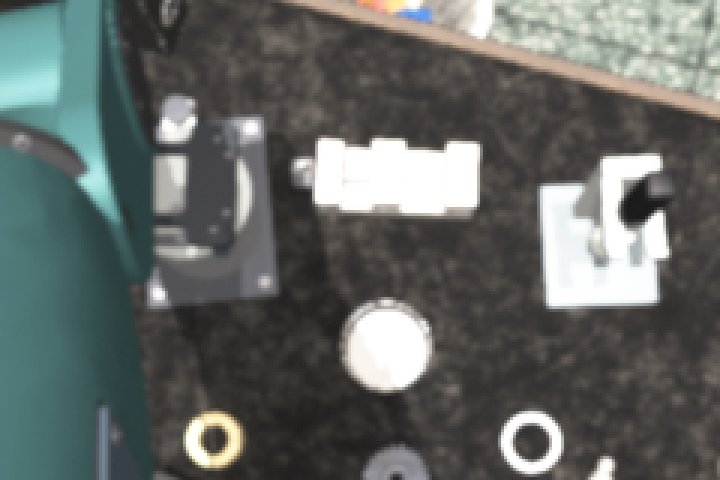

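The gripper is in place beside the peg, with the cover still closed and nothing disturbed. Now I'll push along the arc.

>>> jog_arm --deltas '[{"twist": [0, 0, 0], "slide": [0.005, 0.015, -0.003], "claw": 0}, {"twist": [0, 0, 0], "slide": [0.001, 0.018, 0], "claw": 0}, {"twist": [0, 0, 0], "slide": [0.0015, 0.0185, 0], "claw": 0}, {"twist": [0, 0, 0], "slide": [0.007, 0.0165, 0], "claw": 0}, {"twist": [0, 0, 0], "slide": [0.0105, 0.016, 0], "claw": 0}]'

```text
time_s: 3.12
ee_pos: [0.534, 0.0636, 0.1502]
orientation: [1.0, -0.0, 0.001, -0.0]
ft_force: [0.1, 1.5, 0.8]
grip_width: 0.0003
grip_force: 0.0
```

>>> jog_arm --deltas '[{"twist": [0, 0, 0], "slide": [0.014, 0.012, 0], "claw": 0}, {"twist": [0, 0, 0], "slide": [0.0155, 0.01, 0], "claw": 0}, {"twist": [0, 0, 0], "slide": [0.014, 0.0045, 0], "claw": 0}, {"twist": [0, 0, 0], "slide": [0.0145, 0.0025, 0], "claw": 0}, {"twist": [0, 0, 0], "slide": [0.0075, 0, 0], "claw": 0}]'

```text
time_s: 3.53
ee_pos: [0.6014, 0.0348, 0.1495]
orientation: [1.0, -0.0, 0.001, -0.0]
ft_force: [1.1, -0.3, 0.2]
grip_width: 0.0005
grip_force: 0.0
```

>>> jog_arm --deltas '[{"twist": [0, 0, 0], "slide": [0, 0, 0], "claw": 0}, {"twist": [0, 0, 0], "slide": [-0.02, 0, 0], "claw": 0}, {"twist": [0, 0, 0], "slide": [-0.025, 0, -0.02], "claw": 0}, {"twist": [0, 0, 0], "slide": [0, 0.01, -0.035], "claw": 0}, {"twist": [0, 0, 0], "slide": [0, 0.01, -0.035], "claw": 0}]'

```text
time_s: 3.95
ee_pos: [0.5513, 0.0158, 0.2382]
orientation: [1.0, 0.001, -0.001, -0.0]
ft_force: [1.0, -0.3, 0.9]
grip_width: 0.0005
grip_force: 0.0
```

>>> jog_arm --deltas '[{"twist": [0, 0, 0], "slide": [-0.008, 0.02, -0.03], "claw": 0}, {"twist": [0, 0, 0], "slide": [-0.008, 0.025, -0.03], "claw": 0.2}, {"twist": [0, 0, 0], "slide": [-0.008, 0.03, -0.025], "claw": 0.6}, {"twist": [0, 0, 0], "slide": [-0.008, 0.03, -0.02], "claw": 0.6}, {"twist": [0, 0, 0], "slide": [-0.006, 0.03, 0], "claw": 0.6}]'

```text
time_s: 4.37
ee_pos: [0.5161, -0.1206, 0.3478]
orientation: [1.0, 0.0, 0.003, 0.001]
ft_force: [1.4, -0.5, 0.0]
grip_width: 0.0244
grip_force: 0.0
```

```bash
python3 - <<'E'
from rig import robot
from h import *
print(robot.state()["ee_pos"],robot.state()["ft_force"])
for n in("scene","top"):
    f=robot.grab_frame(n);np.savez(n+"2.npz",**f)
    s=robot.state();print(n,s["time_s"],s["ee_pos"],[tuple(np.round(proj(f,p),1)) for p in (s["ee_pos"]+[0,0,-.017],)])
    cv2.imwrite(f"pics/{n}2.png",cv2.cvtColor(f["img"],cv2.COLOR_RGB2BGR)[110:290,160:360].repeat(3,0).repeat(3,1))
    P=cloud(f).reshape(-1,3);pg=P[(P[:,2]>.125)&(P[:,2]<.165)&(abs(P[:,0]-.61)<.04)&(abs(P[:,1]-.035)<.04)];print("peg",len(pg),pg.mean(0) if len(pg) else 0)
E
```

```text
[ 0.51606698 -0.12063924  0.34775965] [ 1.40868788 -0.45555645  0.02235513]
scene 4.4167 [ 0.51489405 -0.12410729  0.3456553 ] [(np.float64(330.9), np.float64(91.9))]
peg 0 0
top 4.4667 [ 0.51487552 -0.12211935  0.34427839] [(np.float64(323.2), np.float64(177.8))]
peg 0 0
```

View pics/top2.png

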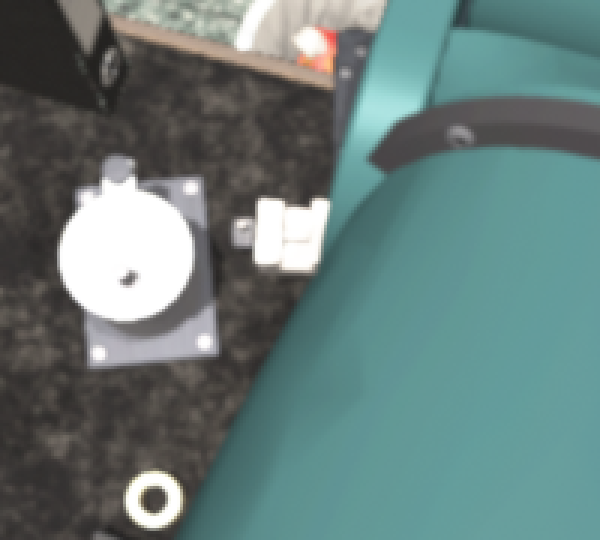

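The cover is still closed (peg at about (202.7,201.7), unchanged), so the push missed the peg. I'll check where the gripper really was in the scene view.

```bash
python3 - <<'E'
from h import *
a=dict(np.load("scene1.npz"));b=dict(np.load("scene2.npz"))
A=cv2.cvtColor(a["img"],cv2.COLOR_RGB2BGR)[60:260,160:290];B=cv2.cvtColor(b["img"],cv2.COLOR_RGB2BGR)[20:220,270:400]
k=lambda i:cv2.resize(i,None,fx=3,fy=3,interpolation=cv2.INTER_CUBIC)
A=k(A);B=k(B)
p=proj(a,(.504,.1475,.122));cv2.drawMarker(A,(int(3*(p[0]-160)),int(3*(p[1]-60))),(0,0,255),0,20,1)
p=proj(b,(.5149,-.1235,.3285));cv2.drawMarker(B,(int(3*(p[0]-270)),int(3*(p[1]-20))),(0,0,255),0,20,1)
cv2.imwrite("pics/s12.png",np.hstack([A,B]))
E
```

```text
(no output)
```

View pics/s12.png

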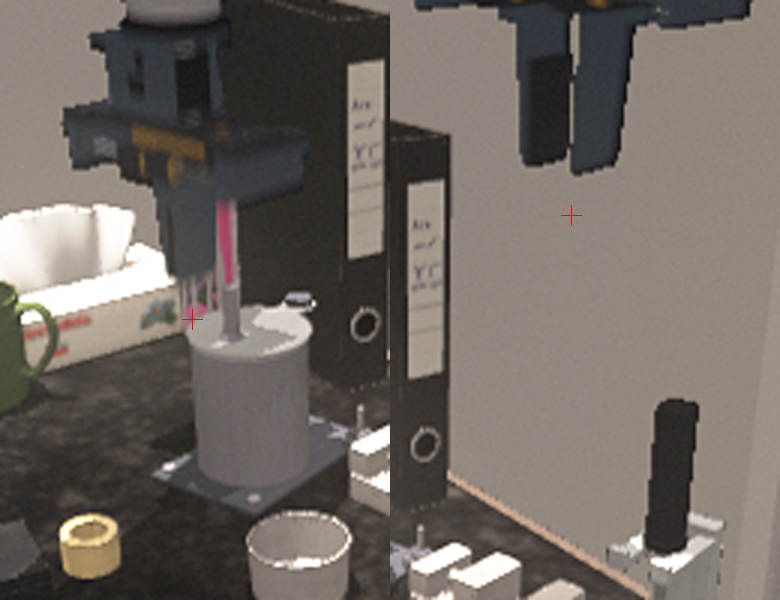

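```bash
python3 - <<'E'
from rig import robot
from h import *
print(robot.nose_length, [a for a in dir(robot) if a[0]!='_'])
s=robot.state();print(s["ee_pos"],s["joint_positions"])
f=dict(np.load("scene2.npz"));W=cloud(f)
for u,v in((318,70),(318,73),(330,74),(335,74),(340,72),(340,60),(318,60),(325,55)):print(u,v,W[v,u].round(4))
P=W[25:80,310:352].reshape(-1,3);P=P[(abs(P[:,0]-.51)<.08)&(abs(P[:,1]+.12)<.1)]
print(P.min(0),P.max(0))
f=dict(np.load("scene1.npz"));P=cloud(f)[120:160,205:240].reshape(-1,3);P=P[(abs(P[:,0]-.51)<.05)&(abs(P[:,1]-.147)<.03)];print("s1",P.min(0),P.max(0))
E
```

```text
0.017 ['MotionError', 'close_job', 'grab_frame', 'nose_length', 'state']
[ 0.51487552 -0.12211935  0.34427839] [-2.76647462e-01 -4.51287685e-02  1.96689006e+00 -5.64091398e-04
  1.21749764e+00  1.29692827e+00]
318 70 [ 0.5004 -0.1064  0.3643]
318 73 [ 0.4992 -0.1075  0.3598]
330 74 [ 0.4971 -0.1331  0.3618]
335 74 [ 0.4995 -0.1411  0.3624]
340 72 [ 0.5145 -0.1403  0.3633]
340 60 [ 0.508  -0.1433  0.3832]
318 60 [ 0.5003 -0.1057  0.3801]
325 55 [ 0.5165 -0.1076  0.3862]
[ 0.49064338 -0.15753917  0.35523543] [ 0.53346023 -0.09167373  0.43653749]
s1 [0.466065   0.11900032 0.14989152] [0.52238622 0.16999288 0.24156292]
```

The fingertips really sit about 30 mm higher than nominal (tip z ≈ ee_z + 0.013), so the push passed just above the peg. I'll apply that offset and redo it.

>>> jog_arm --deltas '[{"twist": [0, 0, 0], "slide": [0, -0.04, 0], "claw": 0}, {"twist": [0, 0, 0], "slide": [0, -0.04, 0], "claw": 0}, {"twist": [0, 0, 0], "slide": [0, -0.04, 0], "claw": 0}, {"twist": [0, 0, 0], "slide": [0, -0.04, 0], "claw": 0}, {"twist": [0, 0, 0], "slide": [0, -0.04, 0], "claw": 0}]'

```text
time_s: 4.88
ee_pos: [0.5146, 0.0829, 0.3428]
orientation: [1.0, -0.0, -0.0, -0.0]
ft_force: [0.8, -0.2, 0.6]
grip_width: 0.0046
grip_force: 0.0
```

>>> jog_arm --deltas '[{"twist": [0, 0, 0], "slide": [-0.002, -0.036, 0], "claw": 0}, {"twist": [0, 0, 0], "slide": [-0.003, -0.036, 0.02], "claw": 0}, {"twist": [0, 0, 0], "slide": [0, 0, 0.04], "claw": 0}, {"twist": [0, 0, 0], "slide": [0, 0, 0.04], "claw": 0}, {"twist": [0, 0, 0], "slide": [0, 0, 0.04], "claw": 0}]'

```text
time_s: 5.3
ee_pos: [0.5098, 0.1539, 0.2015]
orientation: [1.0, 0.001, 0.0, -0.0]
ft_force: [1.3, -0.4, -1.2]
grip_width: 0.0008
grip_force: 0.0
```

>>> jog_arm --deltas '[{"twist": [0, 0, 0], "slide": [0, 0, 0.04], "claw": 0}, {"twist": [0, 0, 0], "slide": [0, 0, 0.03], "claw": 0}, {"twist": [0, 0, 0], "slide": [0, 0, 0.014], "claw": 0}, {"twist": [0, 0, 0], "slide": [0, 0, 0], "claw": 0}, {"twist": [0, 0, 0], "slide": [0, 0, 0], "claw": 0}]'

```text
time_s: 5.72
ee_pos: [0.5101, 0.1528, 0.1185]
orientation: [1.0, 0.0, -0.001, 0.0]
ft_force: [-0.3, 0.1, 1.2]
grip_width: 0.0005
grip_force: 0.0
```

>>> jog_arm --deltas '[{"twist": [0, 0, 0], "slide": [0, 0.02, 0.002], "claw": 0}, {"twist": [0, 0, 0], "slide": [0.0005, 0.018, 0], "claw": 0}, {"twist": [0, 0, 0], "slide": [0.001, 0.0185, 0], "claw": 0}, {"twist": [0, 0, 0], "slide": [0.007, 0.0165, 0], "claw": 0}, {"twist": [0, 0, 0], "slide": [0.0105, 0.016, 0], "claw": 0}]'

```text
time_s: 6.13
ee_pos: [0.5309, 0.0633, 0.119]
orientation: [1.0, 0.0, 0.002, -0.0]
ft_force: [-1.1, 1.8, -0.3]
grip_width: 0.0007
grip_force: 0.6
```

>>> jog_arm --deltas '[{"twist": [0, 0, 0], "slide": [0.014, 0.012, 0], "claw": 0}, {"twist": [0, 0, 0], "slide": [0.0155, 0.01, 0], "claw": 0}, {"twist": [0, 0, 0], "slide": [0.014, 0.0045, 0], "claw": 0}, {"twist": [0, 0, 0], "slide": [0.0145, 0.0025, 0], "claw": 0}, {"twist": [0, 0, 0], "slide": [0.0075, 0, 0], "claw": 0}]'

```text
time_s: 6.55
ee_pos: [0.5975, 0.0341, 0.118]
orientation: [1.0, -0.0, 0.001, -0.0]
ft_force: [-1.5, 1.3, -0.1]
grip_width: 0.0002
grip_force: 0.7
```

>>> jog_arm --deltas '[{"twist": [0, 0, 0], "slide": [0.003, 0, 0], "claw": 0}, {"twist": [0, 0, 0], "slide": [0, 0, 0], "claw": 0}, {"twist": [0, 0, 0], "slide": [-0.04, 0.01, -0.0], "claw": 0}, {"twist": [0, 0, 0], "slide": [0, 0.01, -0.035], "claw": 0}, {"twist": [0, 0, 0], "slide": [0, 0.01, -0.035], "claw": 0}]'

```text
time_s: 6.97
ee_pos: [0.5539, 0.0046, 0.1851]
orientation: [1.0, 0.0, -0.003, -0.0]
ft_force: [1.9, -0.0, 0.2]
grip_width: 0.0001
grip_force: 0.0
```

>>> jog_arm --deltas '[{"twist": [0, 0, 0], "slide": [-0.008, 0.02, -0.035], "claw": 0.2}, {"twist": [0, 0, 0], "slide": [-0.008, 0.02, -0.035], "claw": 0.6}, {"twist": [0, 0, 0], "slide": [-0.008, 0.03, -0.025], "claw": 0.6}, {"twist": [0, 0, 0], "slide": [-0.008, 0.03, -0.02], "claw": 0.6}, {"twist": [0, 0, 0], "slide": [-0.006, 0.03, -0.02], "claw": 0.6}]'

```text
time_s: 7.38
ee_pos: [0.519, -0.1262, 0.3234]
orientation: [1.0, 0.0, 0.001, 0.0]
ft_force: [0.3, -0.4, -0.3]
grip_width: 0.0311
grip_force: 0.0
```

```bash
python3 - <<'E'
from rig import robot
from h import *
for n in("scene","top"):
    f=robot.grab_frame(n);np.savez(n+"3.npz",**f)
    P=cloud(f).reshape(-1,3);pg=P[(P[:,2]>.13)&(P[:,2]<.165)&(abs(P[:,0]-.57)<.08)&(abs(P[:,1]-.065)<.08)];print(n,"peg",len(pg),pg.mean(0) if len(pg) else 0)
    C=P[(P[:,2]>.108)&(P[:,2]<.12)&(abs(P[:,0]-.57)<.12)&(abs(P[:,1]-.065)<.1)];print(C.min(0),C.max(0),len(C))
cv2.imwrite("pics/top3.png",cv2.resize(cv2.cvtColor(f["img"],cv2.COLOR_RGB2BGR)[140:260,160:300],None,fx=4,fy=4,interpolation=cv2.INTER_CUBIC))
print(robot.state()["ee_pos"])
E
```

```text
scene peg 62 [0.61756982 0.04443979 0.14499719]
[0.48411138 0.01672631 0.10800651] [0.68981045 0.1647549  0.119871  ] 661
top peg 46 [0.62225145 0.04360399 0.15080585]
[0.48977027 0.01672851 0.10802024] [0.68802999 0.16344843 0.11998702] 1553
[ 0.52035936 -0.12844038  0.32524713]
```

View pics/top3.png

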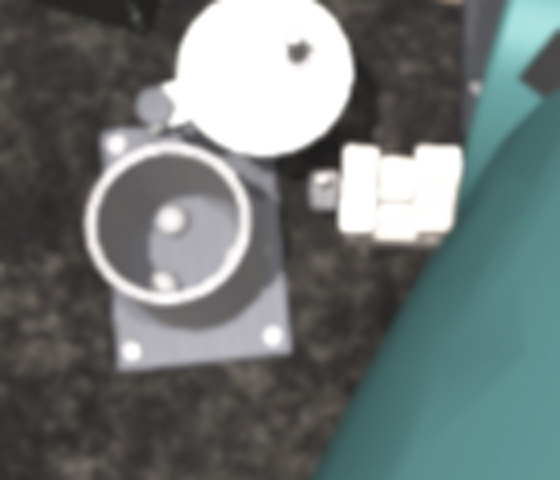

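The cover is open (peg at about 1.82 rad), and two balls show in the pot at crop (172,218) and (163,280). The vice hasn't been disturbed. Now I'll grasp the brush.

>>> jog_arm --deltas '[{"twist": [0, 0, 0], "slide": [-0.004, 0.0375, 0], "claw": 0.6}, {"twist": [0, 0, 0], "slide": [-0.004, 0.0375, 0], "claw": 0.6}, {"twist": [0, 0, -0.45], "slide": [0, 0, 0.02], "claw": 0.6}, {"twist": [0, 0, 0], "slide": [0, 0, 0.02], "claw": 0.6}, {"twist": [0, 0, 0], "slide": [0, 0, 0], "claw": 0.6}]'

```text
time_s: 7.9
ee_pos: [0.51, -0.1995, 0.2777]
orientation: [1.0, 0.023, -0.002, -0.001]
ft_force: [-1.3, -0.8, -0.9]
grip_width: 0.0551
grip_force: 0.0
```

```bash
python3 - <<'E'
from rig import robot
from h import *
f=robot.grab_frame("scene");W=cloud(f);s=robot.state();print(s["ee_pos"],s["grip_width"],s["orientation"])
P=W.reshape(-1,3)
P=P[(abs(P[:,0]-.51)<.08)&(abs(P[:,1]+.2033)<.06)&(P[:,2]>.245)&(P[:,2]<.345)];
Q=P[P[:,2]<P[:,2].min()+.03]
print("tips",P[:,2].min(),np.percentile(P[:,2],2),Q.min(0),Q.max(0))
H=W.reshape(-1,3);H=H[(abs(H[:,0]-.51)<.03)&(abs(H[:,1]+.2033)<.03)&(H[:,2]>.17)&(H[:,2]<.236)];print("handle",H.min(0),H.max(0))
t=dict(np.load("top3.npz"))
for u,v,z in((202,195.5,.11),(203,194.5,.02),(200.75,210,.02)):print(atz(t,u,v,z).round(4))
P=cloud(t).reshape(-1,3);C=P[(P[:,2]>.106)&(P[:,2]<.1125)&(np.hypot(P[:,0]-.5315,P[:,1]-.113)<.052)]
from scipy.optimize import least_squares
q=least_squares(lambda q:np.hypot(C[:,0]-q[0],C[:,1]-q[1])-.042,[.53,.113],loss='soft_l1',f_scale=.002).x;print("rim",len(C),q)
B=P[(P[:,2]>.014)&(P[:,2]<.03)&(np.hypot(P[:,0]-.5315,P[:,1]-.113)<.042)];print("balls",B.round(3).tolist())
E
```

```text
[ 0.51080712 -0.19953019  0.27962055] 0.054899559502763505 [ 9.99724812e-01  2.33753575e-02 -1.77781726e-03 -8.55638544e-04]
tips 0.2850627695306245 0.287128107920702 [ 0.48656619 -0.23875853  0.28506277] [ 0.52703006 -0.16211515  0.31498035]
handle [ 0.49991779 -0.21336754  0.17034771] [ 0.52037823 -0.19208585  0.23590727]
[0.5309 0.113  0.11  ]
[0.5534 0.1264 0.02  ]
[0.5155 0.1301 0.02  ]
rim 236 [0.53222109 0.11272633]
balls [[0.573, 0.119, 0.026], [0.572, 0.116, 0.029], [0.572, 0.111, 0.03], [0.573, 0.11, 0.025], [0.572, 0.104, 0.03], [0.569, 0.128, 0.03], [0.57, 0.126, 0.027], [0.572, 0.124, 0.022], [0.571, 0.122, 0.023], [0.572, 0.12, 0.019], [0.573, 0.118, 0.017], [0.573, 0.116, 0.015], [0.573, 0.113, 0.016], [0.573, 0.111, 0.017], [0.573, 0.108, 0.017], [0.572, 0.106, 0.019], [0.571, 0.102, 0.025], [0.571, 0.1, 0.026], [0.567, 0.135, 0.03], [0.569, 0.132, 0.022], [0.569, 0.129, 0.021], [0.57, 0.128, 0.017], [0.57, 0.125, 0.017], [0.57, 0.101, 0.017], [0.57, 0.098, 0.019], [0.568, 0.095, 0.027], [0.565, 0.138, 0.027], [0.565, 0.135, 0.026], [0.567, 0.134, 0.019], [0.568, 0.13
[... 2099 characters left out ...]
.518, 0.137, 0.02], [0.518, 0.134, 0.022], [0.518, 0.132, 0.02], [0.518, 0.13, 0.02], [0.517, 0.127, 0.024], [0.518, 0.124, 0.022], [0.518, 0.123, 0.018], [0.515, 0.148, 0.022], [0.516, 0.137, 0.019], [0.515, 0.134, 0.022], [0.514, 0.131, 0.027], [0.515, 0.129, 0.023], [0.515, 0.127, 0.022], [0.515, 0.124, 0.025], [0.516, 0.123, 0.018], [0.513, 0.136, 0.021], [0.512, 0.134, 0.023], [0.512, 0.131, 0.023], [0.512, 0.129, 0.025], [0.512, 0.126, 0.024], [0.513, 0.124, 0.022], [0.513, 0.123, 0.018], [0.51, 0.136, 0.021], [0.51, 0.134, 0.022], [0.51, 0.131, 0.022], [0.51, 0.129, 0.022], [0.51, 0.127, 0.021], [0.511, 0.124, 0.021], [0.511, 0.122, 0.019], [0.498, 0.088, 0.026], [0.49, 0.108, 0.016]]
```

>>> jog_arm --deltas '[{"twist": [0, 0, 0], "slide": [0.002, 0.0035, 0.03], "claw": 0.6}, {"twist": [0, 0, 0], "slide": [0.001, 0, 0.03], "claw": 0.6}, {"twist": [0, 0, 0], "slide": [0, 0, 0.03], "claw": 0.6}, {"twist": [0, 0, 0], "slide": [0, 0, 0.017], "claw": 0.6}, {"twist": [0, 0, 0], "slide": [0, 0, 0], "claw": 0.6}]'

```text
time_s: 8.37
ee_pos: [0.5139, -0.2025, 0.172]
orientation: [1.0, 0.024, -0.002, -0.001]
ft_force: [-0.0, 0.0, -0.7]
grip_width: 0.0549
grip_force: 0.0
```

>>> jog_arm --deltas '[{"twist": [0, 0, 0], "slide": [0, 0, 0], "claw": 0}, {"twist": [0, 0, 0], "slide": [0, 0, 0], "claw": 0}, {"twist": [0, 0, 0], "slide": [0, 0, 0], "claw": 0}, {"twist": [0, 0, 0], "slide": [0, 0, 0], "claw": 0}, {"twist": [0, 0, 0], "slide": [0, 0, 0], "claw": 0}]' --squeeze 40

```text
time_s: 8.78
ee_pos: [0.5159, -0.2041, 0.1756]
orientation: [1.0, 0.023, 0.001, 0.0]
ft_force: [0.7, 1.3, -0.1]
grip_width: 0.0245
grip_force: 0.0
```

>>> jog_arm --deltas '[{"twist": [0, 0, 0], "slide": [0, 0, 0], "claw": 0}, {"twist": [0, 0, 0], "slide": [0, 0, 0], "claw": 0}, {"twist": [0, 0, 0], "slide": [0, 0, 0], "claw": 0}, {"twist": [0, 0, 0], "slide": [0, 0, 0], "claw": 0}, {"twist": [0, 0, 0], "slide": [0, 0, 0], "claw": 0}]'

```text
time_s: 9.2
ee_pos: [0.5157, -0.204, 0.1752]
orientation: [1.0, 0.023, 0.0, 0.0]
ft_force: [-1.3, 1.2, 7.5]
grip_width: 0.0197
grip_force: 40.0
```

```bash
python3 - <<'E'
from rig import robot
s=robot.state();print(s["ee_pos"],s["grip_width"],s["grip_force"],s["ft_force"],s["orientation"])
for i in range(4):
    robot.grab_frame("top");print(robot.state()["ee_pos"])
E
```

```text
[ 0.51568721 -0.20404157  0.17523979] 0.019711696099292894 39.99930739402771 [-1.3074764   1.19679637  7.45814626] [9.99725489e-01 2.34270242e-02 3.40384221e-04 7.44260760e-05]
[ 0.51566918 -0.20403581  0.17522846]
[ 0.51568183 -0.20404168  0.17524122]
[ 0.51566566 -0.20403821  0.17520278]
[ 0.51567688 -0.20405092  0.17523286]
```

>>> jog_arm --deltas '[{"twist": [0, 0, 0], "slide": [0, 0, -0.008], "claw": 0}, {"twist": [0, 0, 0], "slide": [0, 0, -0.008], "claw": 0}, {"twist": [0, 0, 0], "slide": [-0.015, 0, -0.001], "claw": 0}, {"twist": [0, 0, 0], "slide": [-0.025, 0, 0], "claw": 0}, {"twist": [0, 0, 0], "slide": [-0.025, 0, 0], "claw": 0}]'

```text
time_s: 9.82
ee_pos: [0.4501, -0.207, 0.1922]
orientation: [1.0, 0.024, 0.0, 0.0]
ft_force: [-0.5, 0.2, -0.9]
grip_width: 0.0197
grip_force: 40.0
```

>>> jog_arm --deltas '[{"twist": [0, 0, 0], "slide": [0, 0, 0], "claw": 0}, {"twist": [0, 0, 0], "slide": [0, 0, -0.02], "claw": 0}, {"twist": [0, 0, 0], "slide": [0, 0, -0.035], "claw": 0}, {"twist": [0, 0, 0], "slide": [0, 0, -0.035], "claw": 0}, {"twist": [0, 0, 0], "slide": [0, 0, -0.015], "claw": 0}]'

```text
time_s: 10.23
ee_pos: [0.4518, -0.2077, 0.3016]
orientation: [1.0, 0.023, 0.002, 0.001]
ft_force: [-0.7, 0.3, -0.1]
grip_width: 0.0201
grip_force: 40.0
```

>>> jog_arm --deltas '[{"twist": [0, 0, 0], "slide": [0.0092, -0.03, 0], "claw": 0}, {"twist": [0, 0, 0], "slide": [0.0092, -0.034, 0], "claw": 0}, {"twist": [0, 0, 0], "slide": [0.0092, -0.034, 0], "claw": 0}, {"twist": [0, 0, 0], "slide": [0.0092, -0.034, 0], "claw": 0}, {"twist": [0, 0, 0], "slide": [0.0092, -0.034, 0], "claw": 0}]'

```text
time_s: 10.65
ee_pos: [0.4888, -0.0374, 0.2975]
orientation: [1.0, 0.023, 0.001, 0.0]
ft_force: [1.0, -1.4, -0.9]
grip_width: 0.0197
grip_force: 40.0
```

>>> jog_arm --deltas '[{"twist": [0, 0, 0], "slide": [0.0092, -0.034, 0], "claw": 0}, {"twist": [0, 0, 0], "slide": [0.0092, -0.034, 0], "claw": 0}, {"twist": [0, 0, 0], "slide": [0.0092, -0.034, 0], "claw": 0}, {"twist": [0, 0, 0], "slide": [0.0092, -0.034, 0], "claw": 0}, {"twist": [0, 0, 0], "slide": [0, 0, 0], "claw": 0}]'

```text
time_s: 11.07
ee_pos: [0.5199, 0.103, 0.2974]
orientation: [1.0, 0.025, 0.001, -0.001]
ft_force: [0.2, 0.7, -1.1]
grip_width: 0.0199
grip_force: 40.0
```

```bash
python3 - <<'E'
from rig import robot
from h import *
f=robot.grab_frame("scene");f=robot.grab_frame("scene");s=robot.state();print(s["ee_pos"],s["grip_width"],s["ft_force"],s["orientation"])
cv2.imwrite("pics/s4.png",cv2.resize(cv2.cvtColor(f["img"],cv2.COLOR_RGB2BGR)[70:240,190:400],None,fx=3.5,fy=3.5,interpolation=cv2.INTER_CUBIC))
P=cloud(f).reshape(-1,3);e=s["ee_pos"]
for z in np.arange(.11,.25,.01):
    q=P[(abs(P[:,0]-e[0])<.03)&(abs(P[:,1]-e[1])<.03)&(abs(P[:,2]-z)<.005)]
    if len(q):print(z.round(2),len(q),q.min(0).round(4),q.max(0).round(4))
E
```

```text
[0.51908587 0.09960232 0.29692469] 0.019703718616085646 [-0.40250463 -0.29625997 -0.72384943] [9.99697190e-01 2.46072779e-02 8.42513097e-05 4.88779217e-05]
0.11 61 [0.4892 0.0706 0.1051] [0.5476 0.1233 0.1098]
0.15 24 [0.5053 0.0926 0.1471] [0.5208 0.1057 0.1547]
0.16 46 [0.5034 0.0879 0.1567] [0.527  0.1102 0.165 ]
0.17 55 [0.5006 0.0875 0.1652] [0.5261 0.1124 0.1749]
0.18 52 [0.5024 0.0882 0.175 ] [0.5227 0.1097 0.185 ]
0.19 54 [0.5031 0.0872 0.1865] [0.5248 0.1105 0.1947]
0.2 57 [0.5022 0.0884 0.195 ] [0.5279 0.1128 0.2047]
0.21 51 [0.502  0.0888 0.2051] [0.5257 0.1118 0.2149]
0.22 55 [0.5034 0.0881 0.2151] [0.5274 0.1119 0.2236]
0.23 15 [0.5131 0.0969 0.225 ] [0.5167 0.1037 0.2336]
0.24 15 [0.5123 0.0963 0.2352] [0.5182 0.1038 0.2449]
0.25 14 [0.5129 0.0983 0.2461] [0.5184 0.1049 0.2548]
```

View pics/s4.png

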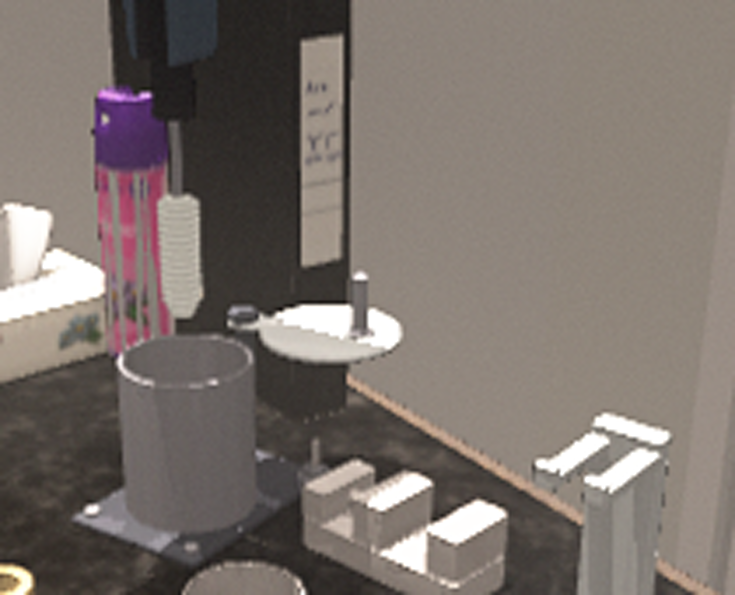

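The brush is held straight and upright above the pot, tip at about z=0.147. The cover is open and the fork is empty. Next I'll insert it in the gap between the balls.

>>> jog_arm --deltas '[{"twist": [0, 0, 0], "slide": [0, -0.0075, 0], "claw": 0}, {"twist": [0, 0, 0], "slide": [0, 0, 0.03], "claw": 0}, {"twist": [0, 0, 0], "slide": [0, 0, 0.035], "claw": 0}, {"twist": [0, 0, 0], "slide": [0, 0, 0.035], "claw": 0}, {"twist": [0, 0, 0], "slide": [0, 0, 0], "claw": 0}]'

```text
time_s: 11.58
ee_pos: [0.515, 0.1047, 0.1912]
orientation: [1.0, 0.023, -0.004, 0.001]
ft_force: [-1.5, -0.1, -3.1]
grip_width: 0.0199
grip_force: 40.0
```

>>> jog_arm --deltas '[{"twist": [0, 0, 0], "slide": [0, 0, 0.007], "claw": 0}, {"twist": [0, 0, 0], "slide": [0, 0, 0.007], "claw": 0}, {"twist": [0, 0, 0], "slide": [0, 0, 0.007], "claw": 0}, {"twist": [0, 0, 0], "slide": [0, 0, 0.007], "claw": 0}, {"twist": [0, 0, 0], "slide": [0, 0, 0.005], "claw": 0}]'

```text
time_s: 12.0
ee_pos: [0.519, 0.106, 0.1637]
orientation: [1.0, 0.023, 0.001, -0.0]
ft_force: [0.0, 0.2, -1.6]
grip_width: 0.0201
grip_force: 40.0
```

>>> jog_arm --deltas '[{"twist": [0, 0, 0], "slide": [0, 0, 0], "claw": 0}, {"twist": [0, 0, 0], "slide": [0, 0, 0], "claw": 0}, {"twist": [0, 0, 0], "slide": [0, 0, 0], "claw": 0}, {"twist": [0, 0, 0], "slide": [0, 0, 0], "claw": 0}, {"twist": [0, 0, 0], "slide": [0, 0, 0], "claw": 0}]'

```text
time_s: 12.42
ee_pos: [0.5188, 0.1061, 0.1639]
orientation: [1.0, 0.023, 0.0, -0.0]
ft_force: [-0.1, 0.4, -1.7]
grip_width: 0.0197
grip_force: 40.0
```

>>> jog_arm --deltas '[{"twist": [0, 0, 0], "slide": [0.0047, 0.0102, 0.002], "claw": 0}, {"twist": [0, 0, 0], "slide": [0.0105, 0.0028, 0], "claw": 0}, {"twist": [0, 0, 0], "slide": [0.0105, -0.0028, 0], "claw": 0}, {"twist": [0, 0, 0], "slide": [0.0077, -0.0077, 0], "claw": 0}, {"twist": [0, 0, 0], "slide": [0.0028, -0.0105, 0], "claw": 0}]'

```text
time_s: 12.83
ee_pos: [0.5563, 0.1161, 0.1616]
orientation: [1.0, 0.023, 0.001, 0.0]
ft_force: [0.1, 0.1, -0.7]
grip_width: 0.0202
grip_force: 40.0
```

>>> jog_arm --deltas '[{"twist": [0, 0, 0], "slide": [-0.0028, -0.0105, 0], "claw": 0}, {"twist": [0, 0, 0], "slide": [-0.0077, -0.0077, 0], "claw": 0}, {"twist": [0, 0, 0], "slide": [-0.0105, -0.0028, 0], "claw": 0}, {"twist": [0, 0, 0], "slide": [-0.0105, 0.0028, 0], "claw": 0}, {"twist": [0, 0, 0], "slide": [-0.0077, 0.0077, 0], "claw": 0}]'

```text
time_s: 13.25
ee_pos: [0.5132, 0.1248, 0.1616]
orientation: [1.0, 0.024, 0.0, -0.0]
ft_force: [1.7, -1.0, 0.1]
grip_width: 0.0195
grip_force: 40.0
```

>>> jog_arm --deltas '[{"twist": [0, 0, 0], "slide": [-0.0028, 0.0105, 0], "claw": 0}, {"twist": [0, 0, 0], "slide": [0.0, 0, 0], "claw": 0}, {"twist": [0, 0, 0], "slide": [0.0, 0, 0], "claw": 0}, {"twist": [0, 0, 0], "slide": [0, 0, 0], "claw": 0}, {"twist": [0, 0, 0], "slide": [0, 0, 0], "claw": 0}]'

```text
time_s: 13.67
ee_pos: [0.5126, 0.1136, 0.1615]
orientation: [1.0, 0.023, -0.0, -0.0]
ft_force: [0.6, -0.9, -0.7]
grip_width: 0.02
grip_force: 40.0
```

```bash
python3 - <<'E'
from rig import robot
from h import *
t=robot.grab_frame("top");s=robot.state();print(s["ee_pos"],s["ft_force"])
f=robot.grab_frame("scene")
P=cloud(t).reshape(-1,3);B=P[(P[:,2]>.014)&(P[:,2]<.03)&(np.hypot(P[:,0]-.5315,P[:,1]-.113)<.034)];print(len(B));print(B[::3].round(3).tolist())
E
```

```text
[0.51251499 0.11374756 0.16141225] [-0.12780318  0.61536243 -1.16297789]
11
[[0.547, 0.095, 0.023], [0.545, 0.095, 0.019], [0.545, 0.088, 0.02], [0.543, 0.09, 0.021]]
```

>>> jog_arm --deltas '[{"twist": [0, 0, 0], "slide": [0.011, 0, -0.012], "claw": 0}, {"twist": [0, 0, 0], "slide": [0.012, 0, 0], "claw": 0}, {"twist": [0, 0, 0], "slide": [0, -0.012, 0], "claw": 0}, {"twist": [0, 0, 0], "slide": [0, -0.012, 0], "claw": 0}, {"twist": [0, 0, 0], "slide": [0, -0.008, 0], "claw": 0}]'

```text
time_s: 14.18
ee_pos: [0.5338, 0.1479, 0.1731]
orientation: [1.0, 0.024, -0.0, 0.0]
ft_force: [1.3, -7.2, 3.9]
grip_width: 0.02
grip_force: 40.0
```

>>> jog_arm --deltas '[{"twist": [0, 0, 0], "slide": [0, 0, 0], "claw": 0}, {"twist": [0, 0, 0], "slide": [0, 0, 0], "claw": 0}, {"twist": [0, 0, 0], "slide": [0, 0, 0], "claw": 0}, {"twist": [0, 0, 0], "slide": [0, 0, 0], "claw": 0}, {"twist": [0, 0, 0], "slide": [0, 0, 0], "claw": 0}]'

```text
time_s: 14.6
ee_pos: [0.5335, 0.1467, 0.1731]
orientation: [1.0, 0.024, -0.0, 0.0]
ft_force: [0.3, -4.7, -4.1]
grip_width: 0.0197
grip_force: 40.0
```

The wall contact force is about 4.7 N, which is good. Now the strokes.

>>> jog_arm --deltas '[{"twist": [0, 0, 0], "slide": [0, 0, -0.02], "claw": 0}, {"twist": [0, 0, 0], "slide": [0, 0, -0.02], "claw": 0}, {"twist": [0, 0, 0], "slide": [0, 0, -0.02], "claw": 0}, {"twist": [0, 0, 0], "slide": [0, 0, -0.002], "claw": 0}, {"twist": [0, 0, 0], "slide": [0, 0, 0], "claw": 0}]'

```text
time_s: 15.02
ee_pos: [0.5343, 0.147, 0.2362]
orientation: [1.0, 0.024, 0.001, -0.0]
ft_force: [1.1, -2.0, 1.0]
grip_width: 0.0197
grip_force: 40.0
```

>>> jog_arm --deltas '[{"twist": [0, 0, 0], "slide": [0, 0, 0.02], "claw": 0}, {"twist": [0, 0, 0], "slide": [0, 0, 0.02], "claw": 0}, {"twist": [0, 0, 0], "slide": [0, 0, 0.02], "claw": 0}, {"twist": [0, 0, 0], "slide": [0, 0, 0.002], "claw": 0}, {"twist": [0, 0, 0], "slide": [0, 0, 0], "claw": 0}]'

```text
time_s: 15.43
ee_pos: [0.5338, 0.1467, 0.1719]
orientation: [1.0, 0.024, -0.0, 0.0]
ft_force: [1.1, -1.9, 8.8]
grip_width: 0.0199
grip_force: 40.0
```

>>> jog_arm --deltas '[{"twist": [0, 0, 0], "slide": [0, 0, -0.02], "claw": 0}, {"twist": [0, 0, 0], "slide": [0, 0, -0.02], "claw": 0}, {"twist": [0, 0, 0], "slide": [0, 0, -0.02], "claw": 0}, {"twist": [0, 0, 0], "slide": [0, 0, -0.002], "claw": 0}, {"twist": [0, 0, 0], "slide": [0, 0, 0], "claw": 0}]'

```text
time_s: 15.85
ee_pos: [0.534, 0.1469, 0.2351]
orientation: [1.0, 0.023, 0.0, -0.0]
ft_force: [-0.0, -1.4, 0.7]
grip_width: 0.0199
grip_force: 40.0
```

>>> jog_arm --deltas '[{"twist": [0, 0, 0], "slide": [0, 0, 0.02], "claw": 0}, {"twist": [0, 0, 0], "slide": [0, 0, 0.02], "claw": 0}, {"twist": [0, 0, 0], "slide": [0, 0, 0.02], "claw": 0}, {"twist": [0, 0, 0], "slide": [0, 0, 0.002], "claw": 0}, {"twist": [0, 0, 0], "slide": [0, 0, 0], "claw": 0}]'

```text
time_s: 16.27
ee_pos: [0.5336, 0.1466, 0.1714]
orientation: [1.0, 0.024, -0.001, 0.0]
ft_force: [-0.5, -2.8, 10.6]
grip_width: 0.0198
grip_force: 40.0
```

>>> jog_arm --deltas '[{"twist": [0, 0, 0], "slide": [0, 0, -0.02], "claw": 0}, {"twist": [0, 0, 0], "slide": [0, 0, -0.02], "claw": 0}, {"twist": [0, 0, 0], "slide": [0, 0, -0.02], "claw": 0}, {"twist": [0, 0, 0], "slide": [0, 0, -0.003], "claw": 0}, {"twist": [0, 0, 0], "slide": [0, 0, 0], "claw": 0}]'

```text
time_s: 16.68
ee_pos: [0.5339, 0.1468, 0.2357]
orientation: [1.0, 0.023, 0.0, -0.0]
ft_force: [0.9, -2.6, -0.2]
grip_width: 0.0197
grip_force: 40.0
```

>>> jog_arm --deltas '[{"twist": [0, 0, 0], "slide": [0, 0, 0.02], "claw": 0}, {"twist": [0, 0, 0], "slide": [0, 0, 0.02], "claw": 0}, {"twist": [0, 0, 0], "slide": [0, 0, 0.012], "claw": 0}, {"twist": [0, 0, 0], "slide": [0, 0, 0], "claw": 0}, {"twist": [0, 0, 0], "slide": [0, 0, 0], "claw": 0}]'

```text
time_s: 17.1
ee_pos: [0.5327, 0.1464, 0.1828]
orientation: [1.0, 0.023, -0.002, 0.0]
ft_force: [0.7, -3.1, -4.3]
grip_width: 0.0196
grip_force: 40.0
```

>>> jog_arm --deltas '[{"twist": [0, 0, 0], "slide": [0, 0, -0.02], "claw": 0}, {"twist": [0, 0, 0], "slide": [0, 0, -0.02], "claw": 0}, {"twist": [0, 0, 0], "slide": [0, 0, -0.012], "claw": 0}, {"twist": [0, 0, 0], "slide": [0, 0, 0], "claw": 0}, {"twist": [0, 0, 0], "slide": [0, 0, 0], "claw": 0}]'

```text
time_s: 17.52
ee_pos: [0.5344, 0.147, 0.2373]
orientation: [1.0, 0.023, 0.001, -0.0]
ft_force: [0.1, -2.1, -0.4]
grip_width: 0.0202
grip_force: 40.0
```

>>> jog_arm --deltas '[{"twist": [0, 0, 0], "slide": [0, 0, 0.02], "claw": 0}, {"twist": [0, 0, 0], "slide": [0, 0, 0.02], "claw": 0}, {"twist": [0, 0, 0], "slide": [0, 0, 0.012], "claw": 0}, {"twist": [0, 0, 0], "slide": [0, 0, 0], "claw": 0}, {"twist": [0, 0, 0], "slide": [0, 0, 0], "claw": 0}]'

```text
time_s: 17.93
ee_pos: [0.5328, 0.1465, 0.1831]
orientation: [1.0, 0.023, -0.002, 0.0]
ft_force: [0.3, -5.0, -3.7]
grip_width: 0.0198
grip_force: 40.0
```

>>> jog_arm --deltas '[{"twist": [0, 0, 0], "slide": [0, 0.017, 0], "claw": 0}, {"twist": [0, 0, 0], "slide": [0, 0.017, -0.005], "claw": 0}, {"twist": [0, 0, 0], "slide": [0, 0, -0.038], "claw": 0}, {"twist": [0, 0, 0], "slide": [0, 0, -0.038], "claw": 0}, {"twist": [0, 0, 0], "slide": [0, 0, -0.038], "claw": 0}]'

```text
time_s: 18.35
ee_pos: [0.5352, 0.1129, 0.3056]
orientation: [1.0, 0.023, -0.0, -0.001]
ft_force: [0.6, 0.7, -0.5]
grip_width: 0.0196
grip_force: 40.0
```

>>> jog_arm --deltas '[{"twist": [0, 0, 0], "slide": [-0.011, 0.03, 0], "claw": 0}, {"twist": [0, 0, 0], "slide": [-0.011, 0.035, 0], "claw": 0}, {"twist": [0, 0, 0], "slide": [-0.011, 0.035, 0], "claw": 0}, {"twist": [0, 0, 0], "slide": [-0.011, 0.035, 0], "claw": 0}, {"twist": [0, 0, 0], "slide": [-0.011, 0.035, 0], "claw": 0}]'

```text
time_s: 18.77
ee_pos: [0.4881, -0.0605, 0.3045]
orientation: [1.0, 0.024, 0.001, -0.0]
ft_force: [1.0, -0.4, -0.4]
grip_width: 0.0194
grip_force: 40.0
```

>>> jog_arm --deltas '[{"twist": [0, 0, 0], "slide": [-0.011, 0.035, 0], "claw": 0}, {"twist": [0, 0, 0], "slide": [-0.011, 0.035, 0], "claw": 0}, {"twist": [0, 0, 0], "slide": [-0.011, 0.035, 0], "claw": 0}, {"twist": [0, 0, 0], "slide": [-0.01, 0.035, 0], "claw": 0}, {"twist": [0, 0, 0], "slide": [0, 0, 0], "claw": 0}]'

```text
time_s: 19.18
ee_pos: [0.4514, -0.2056, 0.3045]
orientation: [1.0, 0.022, 0.001, 0.0]
ft_force: [0.2, 0.8, -2.1]
grip_width: 0.0196
grip_force: 40.0
```

```bash
python3 - <<'E'
from rig import robot
from h import *
robot.grab_frame("top");t=robot.grab_frame("top");f=robot.grab_frame("scene");s=robot.state();e=s["ee_pos"];print(s["time_s"],e,s["orientation"],s["ft_force"],s["grip_width"])
np.savez("scene5.npz",**f);np.savez("top5.npz",**t)
A=cv2.resize(cv2.cvtColor(t["img"],cv2.COLOR_RGB2BGR)[150:240,170:250],None,fx=5,fy=5,interpolation=cv2.INTER_CUBIC)
B=cv2.resize(cv2.cvtColor(f["img"],cv2.COLOR_RGB2BGR)[120:290,300:420],None,fx=450/170,fy=450/170,interpolation=cv2.INTER_CUBIC)
cv2.imwrite("pics/m5.png",np.hstack([A,B]))
P=cloud(f).reshape(-1,3)
for z in np.arange(.13,.25,.01):
    q=P[(abs(P[:,0]-e[0])<.03)&(abs(P[:,1]-e[1])<.03)&(abs(P[:,2]-z)<.005)]
    if len(q):print(z.round(2),len(q),q.min(0).round(4),q.max(0).round(4))
P=cloud(t).reshape(-1,3);B=P[(P[:,2]>.0165)&(P[:,2]<.03)&(np.hypot(P[:,0]-.5315,P[:,1]-.113)<.033)]
if len(B):
    c=B[:,:2].astype(np.float32)
    from scipy.cluster.hierarchy import fcluster,linkage
    l=fcluster(linkage(c),.006,'distance')
    for k in set(l):print("ball?",(l==k).sum(),B[l==k].mean(0).round(4))
E
```

```text
19.3333 [ 0.45230172 -0.201298    0.30399853] [ 9.99738933e-01  2.28428229e-02  4.72294442e-04 -2.20483220e-04] [-0.17154836 -0.29917649 -0.90612688] 0.019565013901174443
0.14 11 [ 0.4794 -0.2221  0.1416] [ 0.482  -0.1936  0.1449]
0.15 26 [ 0.4792 -0.2236  0.1452] [ 0.4823 -0.1954  0.1546]
0.16 40 [ 0.4379 -0.2123  0.155 ] [ 0.4518 -0.1952  0.1647]
0.17 80 [ 0.4359 -0.2138  0.1652] [ 0.4571 -0.1914  0.1749]
0.18 85 [ 0.4353 -0.215   0.1754] [ 0.458 -0.192  0.185]
0.19 94 [ 0.4358 -0.2146  0.185 ] [ 0.4542 -0.1893  0.195 ]
0.2 91 [ 0.4356 -0.2147  0.195 ] [ 0.4585 -0.188   0.205 ]
0.21 90 [ 0.4351 -0.2149  0.205 ] [ 0.4563 -0.1918  0.2148]
0.22 95 [ 0.4358 -0.215   0.2153] [ 0.4566 -0.1899  0.2249]
0.23 101 [ 0.4348 -0.2144  0.225 ] [ 0.4603 -0.1894  0.2342]
0.24 26 [ 0.4446 -0.205   0.235 ] [ 0.4511 -0.1996  0.2445]
ball? 24 [0.5483 0.0908 0.0216]
ball? 36 [0.5328 0.139  0.0212]
ball? 16 [0.5125 0.1318 0.0216]
```

View pics/m5.png

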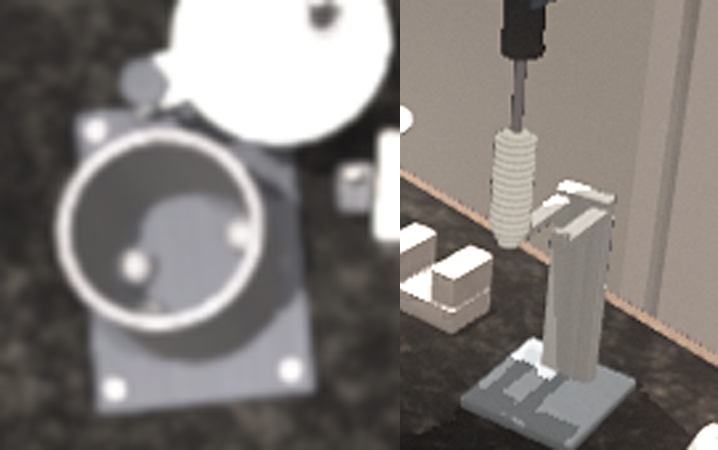

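The three balls are in the pot at crop (135,265), (240,232) and near (150,305). The brush is straight, with no slip in the grip. Now I'll move to the front of the fork.

>>> jog_arm --deltas '[{"twist": [0, 0, 0], "slide": [-0.002, 0.0055, 0.03], "claw": 0}, {"twist": [0, 0, 0], "slide": [0, 0, 0.035], "claw": 0}, {"twist": [0, 0, 0], "slide": [0, 0, 0.03], "claw": 0}, {"twist": [0, 0, 0], "slide": [0, 0, 0.016], "claw": 0}, {"twist": [0, 0, 0], "slide": [0, 0, 0], "claw": 0}]'

```text
time_s: 19.75
ee_pos: [0.449, -0.2047, 0.1894]
orientation: [1.0, 0.024, -0.002, -0.001]
ft_force: [-0.9, 0.7, -2.2]
grip_width: 0.0194
grip_force: 40.0
```

>>> jog_arm --deltas '[{"twist": [0, 0, 0], "slide": [0, 0, 0], "claw": 0}, {"twist": [0, 0, 0], "slide": [0, 0, 0], "claw": 0}, {"twist": [0, 0, 0], "slide": [0, 0, 0], "claw": 0}, {"twist": [0, 0, 0], "slide": [0, 0, 0], "claw": 0}, {"twist": [0, 0, 0], "slide": [0, 0, 0], "claw": 0}]'

```text
time_s: 20.17
ee_pos: [0.4509, -0.2071, 0.1935]
orientation: [1.0, 0.023, 0.001, 0.0]
ft_force: [0.2, 0.4, -2.0]
grip_width: 0.0198
grip_force: 40.0
```

```bash
python3 - <<'E'
from rig import robot
for i in range(2):
    s=robot.state();print(s["time_s"],s["ee_pos"],s["orientation"],s["ft_force"]);robot.grab_frame("scene")
E
```

```text
20.1667 [ 0.45089193 -0.20712643  0.19348441] [9.99723919e-01 2.34832628e-02 7.07053916e-04 3.48972544e-04] [ 0.17193503  0.37297371 -2.02156645]
20.2167 [ 0.45076493 -0.20711055  0.19325799] [9.99724589e-01 2.34597585e-02 5.62746470e-04 2.63100950e-04] [ 0.09289284 -0.34769787 -1.52694275]
```

>>> jog_arm --deltas '[{"twist": [0, 0, 0], "slide": [0.015, 0, 0], "claw": 0}, {"twist": [0, 0, 0], "slide": [0.02, 0, 0], "claw": 0}, {"twist": [0, 0, 0], "slide": [0.02, 0, 0], "claw": 0}, {"twist": [0, 0, 0], "slide": [0.01, 0, 0], "claw": 0}, {"twist": [0, 0, 0], "slide": [0, 0, 0], "claw": 0}]'

```text
time_s: 20.68
ee_pos: [0.5172, -0.204, 0.1926]
orientation: [1.0, 0.024, 0.0, 0.0]
ft_force: [-0.3, 1.1, -0.6]
grip_width: 0.0198
grip_force: 40.0
```

>>> jog_arm --deltas '[{"twist": [0, 0, 0], "slide": [0, 0, 0], "claw": 0}, {"twist": [0, 0, 0], "slide": [0, 0, 0.006], "claw": 0}, {"twist": [0, 0, 0], "slide": [0, 0, 0.006], "claw": 0}, {"twist": [0, 0, 0], "slide": [0, 0, 0.005], "claw": 0}, {"twist": [0, 0, 0], "slide": [0, 0, 0], "claw": 0}]'

```text
time_s: 21.1
ee_pos: [0.5147, -0.2039, 0.1748]
orientation: [1.0, 0.023, -0.0, -0.0]
ft_force: [-0.7, -0.1, -0.5]
grip_width: 0.02
grip_force: 40.0
```

>>> jog_arm --deltas '[{"twist": [0, 0, 0], "slide": [0, 0, 0], "claw": 0}, {"twist": [0, 0, 0], "slide": [0, 0, 0], "claw": 0}, {"twist": [0, 0, 0], "slide": [0, 0, 0], "claw": 0}, {"twist": [0, 0, 0], "slide": [0, 0, 0], "claw": 0}, {"twist": [0, 0, 0], "slide": [0, 0, 0], "claw": 0}]'

```text
time_s: 21.52
ee_pos: [0.5152, -0.204, 0.1754]
orientation: [1.0, 0.023, -0.0, -0.0]
ft_force: [0.0, -0.3, -0.4]
grip_width: 0.02
grip_force: 40.0
```

```bash
python3 - <<'E'
from rig import robot
from h import *
f=robot.grab_frame("scene")
s=robot.state();print(s["time_s"],s["ee_pos"],s["orientation"],s["ft_force"])
P=cloud(f).reshape(-1,3)
for z in np.arange(.04,.19,.01):
    q=P[(abs(P[:,0]-.51)<.025)&(abs(P[:,1]+.204)<.022)&(abs(P[:,2]-z)<.005)]
    if len(q):print(z.round(2),len(q),q.min(0).round(4),q.max(0).round(4))
E
```

```text
21.5667 [ 0.51529451 -0.20396424  0.1754936 ] [9.99725181e-01 2.34427426e-02 1.29566766e-05 5.39609109e-06] [ 0.20105817  0.08493847 -1.84885045]
0.04 62 [ 0.4991 -0.2159  0.0355] [ 0.5347 -0.1926  0.0447]
0.05 59 [ 0.4983 -0.2164  0.0455] [ 0.5159 -0.1918  0.0542]
0.06 69 [ 0.4983 -0.2159  0.0558] [ 0.5347 -0.1923  0.0646]
0.07 70 [ 0.4972 -0.2158  0.0661] [ 0.535  -0.1923  0.0749]
0.08 63 [ 0.498  -0.2158  0.0756] [ 0.5172 -0.1937  0.0849]
0.09 69 [ 0.499  -0.2158  0.0856] [ 0.5345 -0.1899  0.0949]
0.1 96 [ 0.4995 -0.2159  0.0955] [ 0.535  -0.1835  0.1042]
0.11 28 [ 0.5075 -0.2174  0.105 ] [ 0.535  -0.1835  0.1149]
0.12 19 [ 0.5073 -0.212   0.1158] [ 0.535  -0.1996  0.1232]
0.13 1 [ 0.5347 -0.2193  0.1255] [ 0.5347 -0.2193  0.1255]
0.14 40 [ 0.486  -0.2229  0.141 ] [ 0.5328 -0.1931  0.1449]
0.15 180 [ 0.4854 -0.2235  0.1451] [ 0.5348 -0.1828  0.1549]
0.16 79 [ 0.4983 -0.216   0.1551] [ 0.5187 -0.1939  0.1648]
0.17 76 [ 0.5003 -0.2139  0.165 ] [ 0.5192 -0.1948  0.175 ]
0.18 67 [ 0.4957 -0.2195  0.1751] [ 0.5251 -0.1883  0.185 ]
```

>>> jog_arm --deltas '[{"twist": [0, 0, 0], "slide": [0, 0, 0], "claw": 0.3}, {"twist": [0, 0, 0], "slide": [0, 0, 0], "claw": 0.35}, {"twist": [0, 0, 0], "slide": [0, 0, 0], "claw": 0.5}, {"twist": [0, 0, 0], "slide": [0, 0, 0], "claw": 0.6}, {"twist": [0, 0, 0], "slide": [0, 0, 0], "claw": 0.6}]'

```text
time_s: 21.98
ee_pos: [0.5154, -0.204, 0.1756]
orientation: [1.0, 0.023, 0.0, 0.0]
ft_force: [-0.1, 0.0, 0.1]
grip_width: 0.049
grip_force: 0.0
```

>>> jog_arm --deltas '[{"twist": [0, 0, 0], "slide": [0, 0, 0], "claw": 0.6}, {"twist": [0, 0, 0], "slide": [0, 0, -0.02], "claw": 0.6}, {"twist": [0, 0, 0], "slide": [0, 0, -0.04], "claw": 0.6}, {"twist": [0, 0, 0], "slide": [0, 0, -0.04], "claw": 0.6}, {"twist": [0, 0, 0], "slide": [0, 0, -0.04], "claw": 0.6}]'

```text
time_s: 22.4
ee_pos: [0.5148, -0.2037, 0.3171]
orientation: [1.0, 0.023, -0.0, -0.0]
ft_force: [0.3, -0.3, 0.3]
grip_width: 0.0551
grip_force: 0.0
```

>>> jog_arm --deltas '[{"twist": [0, 0, 0], "slide": [0, 0, -0.03], "claw": 0.6}, {"twist": [0, 0, 0], "slide": [0, 0, 0], "claw": 0.6}, {"twist": [0, 0, 0], "slide": [0, 0, 0], "claw": 0.6}, {"twist": [0, 0, 0], "slide": [0, 0, 0], "claw": 0.6}, {"twist": [0, 0, 0], "slide": [0, 0, 0], "claw": 0.6}]'

```text
time_s: 22.82
ee_pos: [0.5147, -0.2037, 0.3438]
orientation: [1.0, 0.023, -0.001, -0.001]
ft_force: [0.1, 0.0, -0.7]
grip_width: 0.0548
grip_force: 0.0
```

```bash
python3 - <<'E'
from rig import robot
from h import *
f=robot.grab_frame("scene")
s=robot.state();print(s["time_s"],s["ee_pos"],s["grip_width"])
cv2.imwrite("pics/s6.png",cv2.resize(cv2.cvtColor(f["img"],cv2.COLOR_RGB2BGR)[90:290,190:420],None,fx=3,fy=3,interpolation=cv2.INTER_CUBIC))
P=cloud(f).reshape(-1,3)
for z in(.05,.08,.16,.2,.225,.24):
    q=P[(abs(P[:,0]-.51)<.025)&(abs(P[:,1]+.204)<.022)&(abs(P[:,2]-z)<.005)];print(z,len(q),q.min(0).round(4),q.max(0).round(4))
E
```

```text
22.8667 [ 0.5147163  -0.20368092  0.34386122] 0.054463235443053225
0.05 65 [ 0.4982 -0.2188  0.0452] [ 0.5349 -0.1924  0.0546]
0.08 68 [ 0.4978 -0.216   0.0753] [ 0.5184 -0.1924  0.0841]
0.16 72 [ 0.4972 -0.2156  0.155 ] [ 0.5189 -0.1936  0.165 ]
0.2 77 [ 0.5008 -0.2142  0.195 ] [ 0.5197 -0.1942  0.2048]
0.225 80 [ 0.5006 -0.2138  0.2204] [ 0.52   -0.1946  0.23  ]
0.24 58 [ 0.5014 -0.2138  0.235 ] [ 0.5178 -0.195   0.2388]
```

View pics/s6.png

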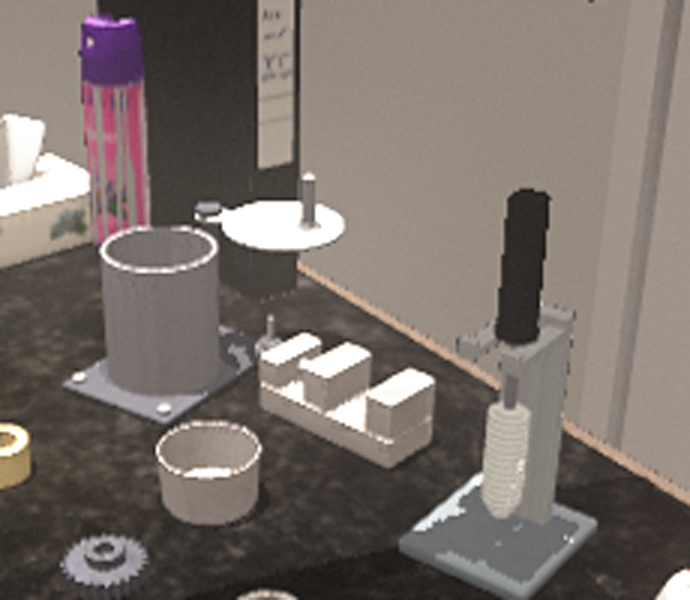

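The brush hangs upright in the fork with its handle at crop (522,265). The cover is open, with its peg at (308,200). The vice and cup are in place and the robot is clear, so I'm handing in.

```bash
python3 -c "
from rig import robot
print(robot.close_job())"
```

```text
the job is handed in; nothing more can be done
None
```

I did every step and handed the job in at about 23 s: the cover is open (about 1.82 rad), the brush hangs upright in its fork, the three balls are in the pot and the vice and cup haven't moved. The hand-in gave no verdict, and the arm hid the balls from the camera during stirring, so I infer rather than saw that enough of them shifted.

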